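# Set the polarizer ring of a glass strain viewer

## Robot

A 7-joint arm with a two-finger parallel gripper is mounted at the origin on the work surface. World frame = base frame: x ahead of the robot, y to its left, z up, the work surface at z = 0. Lengths are in m, angles in rad, forces in N, time in s.
With the tool pointing down it reaches from about 0.35 to 0.9 m from the base axis. Payload 8.1 kg.
Tool frame: the origin (TCP) lies on the centre line of the jaws, within the pads' length; the fingertips stand 8 mm ahead of it and the grasp point (between the pads) lies 11 mm behind it; y points along the fingers, x is the direction in which the jaws open and shut, and the axes are right-handed (so a half turn about y gives the same grasp; the last joint's range is limited). The gripper opens to 92 mm and grips with 3 to 60 N. Pads are 19 mm wide; open, the fingers measure 130 mm over their backs; the gripper's body (75 mm by 190 mm) begins 47 mm behind the grasp point.
Start: joints at [1.045, 0.434, 0.025, 1.573, -0.012, 1.134, -0.075], TCP at [0.256, -0.57, 0.235] pointing down, gripper open.
Joint ranges: [-2.62, 2.62], [-0.44, 2.09], [-1.27, 1.32], [0.08, 2.57], [-1.32, 4.46], [0.12, 2], [-2.74, 2.74]. Speed limits (rad/s): [2.22, 2.22, 3.01, 3.01, 3.14, 3.14, 3.14].

## Interface

Orientations are given as a unit quaternion [x, y, z, w].
In Python, from bench import sensors, imaging, arm gives the robot as it stands.
- The arm moves only by the shell command python3 -m jog 'ROWS' [OPENING]. ROWS is JSON, a list of rows, each a list of 6 numbers: the shift along the tool's x, y, z in m, then the turn, a rotation vector about the tool's x, y, z in degrees. In form: [[dx, dy, dz, rx, ry, rz], ...]. A call has exactly 10 rows; each row is the pose to reach, as a shift and turn from the pose commanded when the call began, along the tool's axes at that moment; what a row does not reach only later rows make up. A row lasts 1/12 s, in which the tool goes at most 41.7 mm and 7.16 degrees, less where a joint would pass 70% of its speed; a pose out of reach is approached as far as the arm can. A call with a gripper value outside its range is refused whole. OPENING is the closure, from -1 (fully open) to 1 (shut), set as the call begins (- or left out, the last holds). The fingers move at their own pace and stop on an object; the grip force is fixed at half the most. Time passes only in rows, so rows that repeat a pose let the fingers close, or fill a call up. It gives the time, the measured TCP pose, the force and the opening at its end, in the units of the state.
- sensors.read_state(): the state, without advancing time (a new reading comes with each control period).
- imaging.capture(name): name is "side" or "top"; returns (picture, depth): 480x640x3 uint8, red, green, blue; 480x640 float32, m along the optical axis (not along the pixel's ray), 0 where there is no reading.
- imaging.camera_info(name): a dict with "mtx" (3x3 intrinsics, pixels), "k1" (the pictures are not rectified: a ray, as slopes to the right and down, at radius r is drawn at 1 + k1 r^2 times it, then the intrinsics apply), "origin" and "attitude" of the camera in the world. Camera axes: x right, y up, looking along -z (the intrinsics and any distortion apply to the point x, -y, -z); pixel columns grow to the right and rows downward; lengths in m; the calibration is good to about 2 mm. A picture is of the moment at which its call begins. camera_info takes no time and is no camera call.
- arm.close_job(): hands the job in, once; it reports no verdict.
The state is a dict: "time": time; "q": joint angles; "joint_velocities": joint speeds; "joint_torque": joint torques, N m; "eef_pos": TCP position; "ee_rot": TCP orientation; "wrist_force": force on the tool from outside, world axes, zero at the start; "wrist_torque": the same for the moment, N m; "gripper_width": finger opening in m.
Only numpy, scipy, OpenCV 4.12 (cv2) and the standard library are available. Lean on these libraries where they do the work, as an engineer would, in place of code of your own. Each camera call takes 0.05 s, during which the arm holds its last target. There are 200 camera calls.

## Task

Get the glass strain viewer ready: press its lamp button right down and let it come back up, then, with a fingertip against the lever's upright pin, gently push the polarizer ring round until the lever's nose points straight at the tip of the pointer clip on the scale, and leave it there. Push only: do not pinch the lever or pick anything up. Leave the pointer clip, the vial on the stage and the bottle, jar and cup beside the viewer as they are.

Things in the scene. Friction and masses are not known exactly. Their poses are not given: they have to be found in the camera images.
- ring_axis (a point): Point on the vertical axis of scale and ring, at the top centre of the fixed round stage in the middle (92 mm across, top 53 mm above the bench); the vial stands on the stage.
- lever_post (a point): Upright steel pin of the lever, 12 mm diameter, 78 mm from the ring axis, from 47 to 92 mm above the bench; this point is half-way up. x axis: outwards along the lever. Pin, lever and ring turn together about the ring axis; pushing takes about 2 N at the pin, and the ring stays where it is left. The pointer can be reached either way round.
- lever_nose (a point): Just in front of the pointed nose of the lever (flat aluminium arm 10 mm wide, top 47 mm above the bench, nose 95.5 mm from the ring axis, straight outward of the pin). This point lies 97 mm from the ring axis, 44 mm above the bench.
- pointer_tip (a point): Just in front of the tip of the pointer clip: small aluminium block (18 mm wide, top 45 mm above the bench) on the rim of the scale, its pointed end aimed inward at the ring axis. This point lies 97 mm from the ring axis, 44 mm above the bench, and coincides with lever_nose when the ring is set. The clip sits elsewhere on the scale each time, held by stiff friction.
- lamp (a joint): Lamp button travel: 0 up, 0.006 m fully down; springs back, fully down takes 5 N.
- lamp_top (a point): Centre of the top of the lamp button: a round grey push button 28 mm across in a black housing on the narrow end of the viewer's top. It is pressed straight down.
- vial: Small capped glass vial, 28 mm diameter, 50 mm high, standing loose on the middle of the stage; origin at the centre of its underside.
- bottle: White capped plastic bottle, 54 mm diameter, 90 mm high, loose on the bench beside the viewer; origin at the centre of its underside.
- jar: Glass jar with orange cap, 60 mm diameter, 75 mm high, loose on the bench beside the viewer; origin at the centre of its underside.
- cup: Open white plastic cup, 60 mm diameter, 60 mm high, loose on the bench beside the viewer; origin at the centre of its underside.
- ring: Aluminium polarizer ring, 132 mm across, top 47 mm above the bench, one rigid part with lever and pin; origin on the ring axis, 35 mm above the bench; x axis outwards along the lever.
- viewer: Viewer: white flat instrument box, 35 mm high, fixed to the bench, with a round black scale with white ticks (every 10 degrees, radius 106 to 124 mm) on top. Origin at bench level on the vertical axis of scale and ring; the box reaches 130 mm to its +x, -x and +y and 200 mm to its -y. The lamp button lies 160 mm towards its -y.
Not all that is in view belongs to the job. Leave any black or pink look-alike of the cup alone.

How it is judged:
By the outcome, as a careful person would: the job done as asked, in the order asked, and still so for the second after the job is handed in, with the robot touching nothing.
It also fails if it takes over 64 s, if anything falls off the work surface, if the arm or the gripper's body presses on something with over 40 N, if the wrist force passes 120 N, or if a joint passes its speed limit or range.

## Working session

There is one attempt and no reset: what is moved stays moved. The work goes in short steps, Python scripts to look and compute and a shell command to move; the robot and the scene stay as the last step left them, time stands still between calls to the robot, and variables do not carry over. Pictures are saved under pics/ and viewed, about 8 in all and at most 12, crops included, and the job is handed in when it is done.

```bash
mkdir -p pics; ls
python3 - <<'E'
from bench import sensors, imaging
import cv2
s=sensors.read_state(); print({k:s[k] for k in("time","eef_pos","ee_rot","gripper_width","wrist_force")})
for n in("top","side"):
    p,d=imaging.capture(n); cv2.imwrite(f"pics/{n}0.png",p[:,:,::-1]); print(n,imaging.camera_info(n))
E
```

```text
pics
{'time': 0.0, 'eef_pos': array([ 0.25618312, -0.56952939,  0.23395033]), 'ee_rot': array([-0.59352061,  0.38446143, -0.38347161,  0.59403049]), 'gripper_width': 0.09192082809574237, 'wrist_force': array([ 0.28842353,  0.19756622, -1.18047628])}
top {'mtx': array([[457.39486953,   0.        , 324.85821939],
       [  0.        , 457.39486953, 244.80087056],
       [  0.        ,   0.        ,   1.        ]]), 'k1': -0.021546238990320318, 'origin': array([0.48319725, 0.07702935, 0.76557415]), 'attitude': array([ 0.050132  , -0.05208657, -0.70107753,  0.70941107])}
side {'mtx': array([[496.90263681,   0.        , 305.46467891],
       [  0.        , 496.90263681, 233.00868471],
       [  0.        ,   0.        ,   1.        ]]), 'k1': -0.09728750034041315, 'origin': array([ 0.20006875, -0.456118  ,  0.65387411]), 'attitude': array([ 0.38382109, -0.12291357, -0.25741867,  0.87824214])}
```

View pics/top0.png

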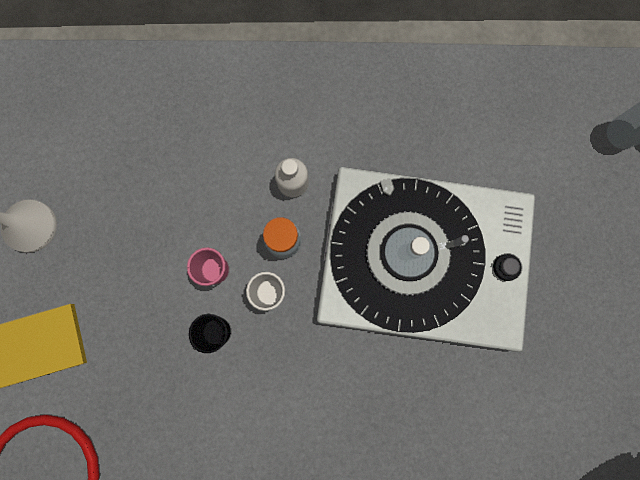

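View pics/side0.png

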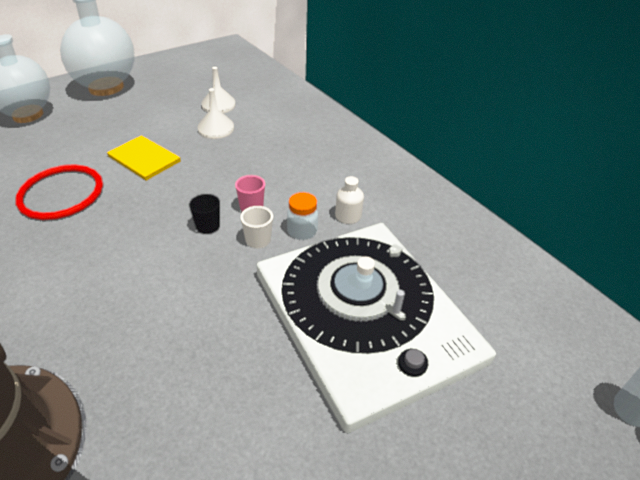

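The top view shows the scale centred near (409,252), the pin top near (464,240), the clip near (388,186) and the lamp button near (508,267). The bottle, jar and cup are to the left of the viewer.

```bash
cat > h.py <<'E'
import numpy as np, cv2
from scipy.spatial.transform import Rotation as R
from bench import imaging
def dist(ci): return np.array([ci["k1"],0,0,0,0])
def ray(name,uv):
    ci=imaging.camera_info(name)
    n=cv2.undistortPoints(np.array(uv,float).reshape(-1,1,2),ci["mtx"],dist(ci)).reshape(-1,2)
    return ci["origin"],R.from_quat(ci["attitude"]).apply(np.c_[n[:,0],-n[:,1],-np.ones(len(n))])
def plane(name,uv,z):
    o,d=ray(name,uv); return o+d*((z-o[2])/d[:,2])[:,None]
def proj(name,P):
    ci=imaging.camera_info(name)
    c=R.from_quat(ci["attitude"]).inv().apply(np.atleast_2d(P)-ci["origin"])*[1,-1,-1]
    return cv2.projectPoints(c,np.zeros(3),np.zeros(3),ci["mtx"],dist(ci))[0].reshape(-1,2)
def circ(P):
    A=np.c_[2*P[:,:2],np.ones(len(P))]; s=np.linalg.lstsq(A,(P[:,:2]**2).sum(1),rcond=None)[0]
    return s[:2],np.sqrt(s[2]+s[:2]@s[:2])
E
python3 - <<'E'
from h import *
for n,box in(("top",(310,155,550,355)),("side",(250,220,500,430))):
    im=cv2.imread(f"pics/{n}0.png"); g=cv2.cvtColor(im,cv2.COLOR_BGR2GRAY)
    x0,y0,x1,y1=box
    cv2.imwrite(f"pics/{n}0z.png",cv2.resize(im[y0:y1,x0:x1],None,fx=2.85*(1.15 if n=="top" else 1),fy=2.85*(1.0),interpolation=cv2.INTER_CUBIC) if 0 else cv2.resize(im[y0:y1,x0:x1],None,fx=2.8,fy=2.8,interpolation=cv2.INTER_CUBIC))
    # black scale disc outer outline
    m=((g<60)*255).astype(np.uint8); M=np.zeros_like(m); M[y0:y1,x0:x1]=m[y0:y1,x0:x1]
    M=cv2.morphologyEx(M,cv2.MORPH_OPEN,np.ones((2,2),np.uint8))
    cs=sorted(cv2.findContours(M,cv2.RETR_EXTERNAL,cv2.CHAIN_APPROX_NONE)[0],key=cv2.contourArea)
    h=cv2.convexHull(cs[-1]).reshape(-1,2)
    P=plane(n,h,0.035); print(n,"scale",circ(P))
    # white box corners
    m=((im.min(2)>150)*255).astype(np.uint8); m2=np.zeros_like(m); m2[y0:y1,x0:x1]=m[y0:y1,x0:x1]
    c=max(cv2.findContours(m2,cv2.RETR_EXTERNAL,cv2.CHAIN_APPROX_NONE)[0],key=cv2.contourArea)
    q=cv2.minAreaRect(plane(n,c.reshape(-1,2),0.035)[:,:2].astype(np.float32)); print("box",q)
    # lamp: darkest blob other than scale
    print([(cv2.contourArea(c),cv2.boundingRect(c)) for c in cs[-4:]])
E
```

```text
top scale (array([ 0.57575221, -0.05906379]), np.float64(0.1248436954514134))
box ((0.5730725526809692, -0.0917365550994873), (0.32469090819358826, 0.2559261620044708), 82.57771301269531)
[(60.5, (322, 218, 8, 42)), (65.0, (316, 283, 7, 28)), (316.0, (494, 255, 28, 27)), (17852.5, (332, 180, 154, 154))]
side scale (array([ 0.5769045 , -0.05832598]), np.float64(0.12326127552095793))
box ((0.6033191084861755, -0.11687332391738892), (0.42286109924316406, 0.482914000749588), 58.13702392578125)
[(248.5, (399, 353, 29, 24)), (12556.0, (283, 239, 151, 115))]
```

View pics/top0z.png

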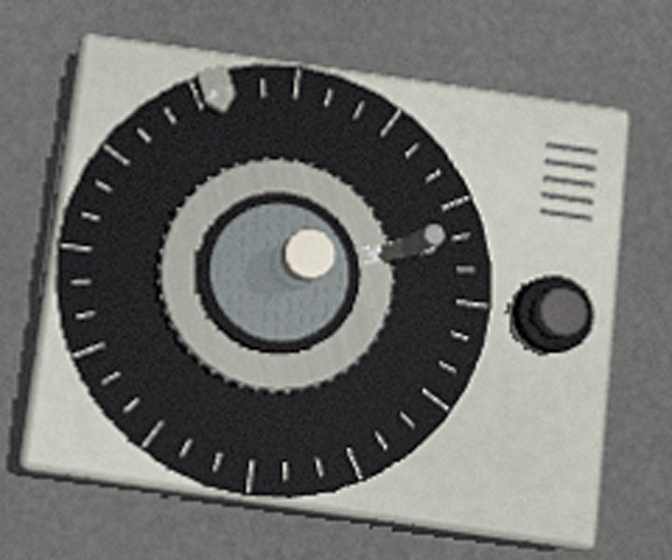

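View pics/side0z.png

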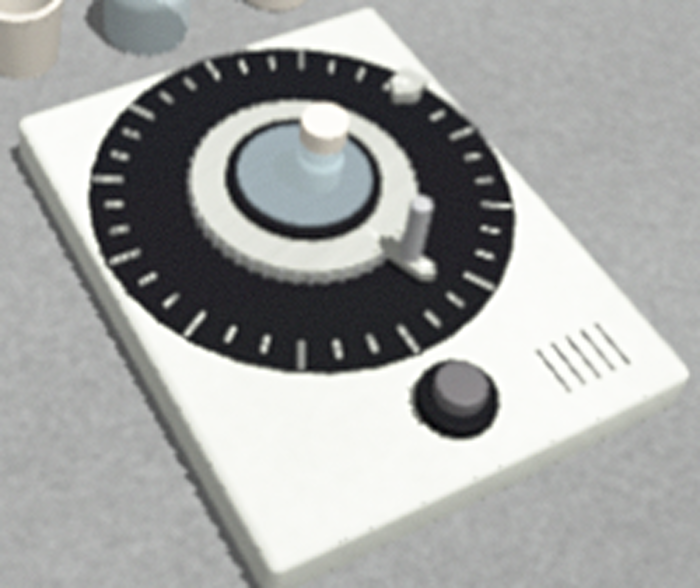

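The top crop shows the pin top near (434,234), the clip tip near (220,108) and the button near (563,312). In the side crop they are at (423,202), (405,101) and (463,382).

Run:
```python
from h import *
from bench import sensors
C=np.array([.5763,-.0587])
T=lambda u:np.array(u)/2.8+[310,155]-.3
S=lambda u:np.array(u)/2.8+[250,220]-.3
def tri(a,b):
    o1,d1=ray("top",[T(a)]);o2,d2=ray("side",[S(b)]);d1,d2=d1[0],d2[0]
    s=np.linalg.lstsq(np.c_[d1,-d2],o2-o1,rcond=None)[0]
    p,q=o1+s[0]*d1,o2+s[1]*d2; return (p+q)/2,np.linalg.norm(p-q)
def show(n,p): 
    d=p[:2]-C; print(n,p.round(4),"r",np.hypot(*d).round(4),"ang",np.degrees(np.arctan2(d[1],d[0])).round(1))
for n,a,b in(("pin",(434,234),(423,202)),("lamp",(563,312),(463,382)),("tip",(220,109),(405,101)),("vial",(310,253),(325,118))):
    p,e=tri(a,b); show(n+f" err{e:.4f}",p)
show("pin top",plane("top",[T((434,234))],.092)[0]); show("pin side",plane("side",[S((423,202))],.092)[0])
show("tip top",plane("top",[T((221,110))],.044)[0]); show("tip side",plane("side",[S((405,102))],.044)[0])
show("nose side",plane("side",[S((434,273))],.046)[0])
im=cv2.imread("pics/top0.png")
m=((im[150:360,310:550].min(2)>150)*255).astype(np.uint8)
c=max(cv2.findContours(m,0,1)[0],key=cv2.contourArea).reshape(-1,2)+[310,150]
print(cv2.minAreaRect(plane("top",c,.035)[:,:2].astype(np.float32)))
s=sensors.read_state(); r=R.from_quat(s["ee_rot"]); print(r.as_matrix().round(3))
for n in("bottle","jar","cup"):pass
for nm,u,z in(("bottle",(289,167),.09),("jar",(281,235),.075),("cup",(265,292),.06)): show(nm,plane("top",[u],z)[0])
```

```text
pin err0.0003 [ 0.5935 -0.133   0.0928] r 0.0763 ang -77.0
lamp err0.0002 [ 0.5562 -0.2152  0.0571] r 0.1578 ang -97.3
tip err0.0044 [ 0.6778 -0.0288  0.0349] r 0.1059 ang 16.4
vial err0.0012 [ 0.5804 -0.0638  0.1042] r 0.0065 ang -51.3
pin top [ 0.5937 -0.1333  0.092 ] r 0.0767 ang -76.8
pin side [ 0.5939 -0.1325  0.092 ] r 0.0759 ang -76.6
tip top [ 0.6729 -0.0269  0.044 ] r 0.1017 ang 18.2
tip side [ 0.6724 -0.0364  0.044 ] r 0.0987 ang 13.1
nose side [ 0.5972 -0.1486  0.046 ] r 0.0923 ang -76.9
((0.5730725526809692, -0.0917365550994873), (0.32469090819358826, 0.2559261620044708), 82.57771301269531)
[[ 0.41  -0.001  0.912]
 [-0.912  0.001  0.41 ]
 [-0.001 -1.    -0.   ]]
bottle [0.7014 0.132  0.09  ] r 0.2281 ang 56.7
jar [0.5982 0.143  0.075 ] r 0.2029 ang 83.8
cup [0.5116 0.1668 0.06  ] r 0.2345 ang 106.0
```

```bash
cat >> h.py <<'E'
from bench import sensors
def delta(xyz,yaw_z):
    "tool-frame shift (m) and ry (deg) from measured pose to TCP xyz with tool z at yaw_z deg, tool y down"
    s=sensors.read_state(); r=R.from_quat(s["ee_rot"])
    a=np.radians(yaw_z); z=np.array([np.cos(a),np.sin(a),0]); y=np.array([0,0,-1.]); x=np.cross(y,z)
    t=R.from_matrix(np.c_[x,y,z])
    print("d",r.inv().apply(np.array(xyz)-s["eef_pos"]).round(4),"rot",np.degrees((r.inv()*t).as_rotvec()).round(2))
E
python3 - <<'E'
from h import *
delta([.556,-.217,.11],13)
p,d=imaging.capture("top")
ci=imaging.camera_info("top")
def z(u,v):
    o,r=ray("top",[(u,v)]); return (o+r[0]*d[int(v),int(u)])[2].round(4)
print("button",z(511,266),z(508,266),"housing",[z(u,266) for u in range(488,528,2)],[z(508,v) for v in range(248,288,2)])
E
```

```text
d [-0.1984  0.1243  0.4181] rot [ 0.02 11.22 -0.08]
button 0.0551 0.0555 housing [np.float64(0.0344), np.float64(0.0366), np.float64(0.0347), np.float64(0.041), np.float64(0.0457), np.float64(0.045), np.float64(0.0451), np.float64(0.0523), np.float64(0.0563), np.float64(0.0544), np.float64(0.0555), np.float64(0.0548), np.float64(0.0565), np.float64(0.0561), np.float64(0.0564), np.float64(0.0586), np.float64(0.0454), np.float64(0.0352), np.float64(0.0348), np.float64(0.0334)] [np.float64(0.0336), np.float64(0.0335), np.float64(0.0348), np.float64(0.0433), np.float64(0.0453), np.float64(0.055), np.float64(0.0552), np.float64(0.056), np.float64(0.0563), np.float64(0.0555), np.float64(0.0559), np.float64(0.056), np.float64(0.0572), np.float64(0.054), np.float64(0.047), np.float64(0.0447), np.float64(0.0433), np.float64(0.0347), np.float64(0.032), np.float64(0.0343)]
```

```bash
python3 -m jog '[[-0.018,0,0.038,0,0,0],[-0.036,0,0.076,0,0,0],[-0.054,0.01,0.114,0,0,0],[-0.072,0.02,0.152,0,2,0],[-0.09,0.03,0.19,0,4,0],[-0.108,0.04,0.228,0,6,0],[-0.126,0.05,0.266,0,8,0],[-0.14,0.06,0.3,0,10,0],[-0.155,0.07,0.33,0,11,0],[-0.17,0.08,0.36,0,11,0]]' 1
```

```text
time: 0.98
eef_pos: [0.5165, -0.2646, 0.154]
ee_rot: [-0.554, 0.439, -0.439, 0.554]
wrist_force: [0.8, 0.6, 0.2]
gripper_width: 0.0297
```

```bash
python3 -c "
from h import *
delta([.556,-.216,.074],13)"
```

```text
d [-0.0382  0.08    0.0496] rot [-0.01  0.23 -0.03]
```

```bash
python3 -m jog '[[-0.01,0,0.015,0,0,0],[-0.02,0,0.03,0,0,0],[-0.03,0.01,0.04,0,0,0],[-0.038,0.03,0.05,0,0,0],[-0.038,0.045,0.05,0,0,0],[-0.038,0.06,0.05,0,0,0],[-0.038,0.07,0.05,0,0,0],[-0.038,0.08,0.05,0,0,0],[-0.038,0.08,0.05,0,0,0],[-0.038,0.08,0.05,0,0,0]]'
```

```text
time: 1.82
eef_pos: [0.5547, -0.219, 0.0745]
ee_rot: [0.554, -0.439, 0.439, -0.554]
wrist_force: [0.8, 0.9, -0.2]
gripper_width: 0.0002
```

```bash
python3 -m jog '[[0,0.004,0.002,0,0,0],[0,0.008,0.002,0,0,0],[0,0.01,0.002,0,0,0],[0,0.012,0.002,0,0,0],[0,0.013,0.002,0,0,0],[0,0.014,0.002,0,0,0],[0,0.015,0.002,0,0,0],[0,0.016,0.002,0,0,0],[0,0.0165,0.002,0,0,0],[0,0.0165,0.002,0,0,0]]'
```

```text
time: 2.65
eef_pos: [0.5574, -0.2185, 0.0593]
ee_rot: [-0.554, 0.439, -0.44, 0.554]
wrist_force: [-2.0, 0.4, 11.8]
gripper_width: 0.0007
```

```bash
python3 -m jog '[[0,0.0005,0,0,0,0],[0,0.001,0,0,0,0],[0,0.001,0,0,0,0],[0,0.001,0,0,0,0],[0,0.001,0,0,0,0],[0,0.001,0,0,0,0],[0,0.001,0,0,0,0],[0,0.001,0,0,0,0],[0,0.001,0,0,0,0],[0,0.001,0,0,0,0]]'
```

```text
time: 3.48
eef_pos: [0.5575, -0.2185, 0.059]
ee_rot: [-0.554, 0.439, -0.44, 0.554]
wrist_force: [-4.6, 1.4, 20.6]
gripper_width: 0.0007
```

```bash
python3 -m jog '[[0,-0.01,0,0,0,0],[0,-0.025,0,0,0,0],[0,-0.045,0,0,0,0],[0,-0.06,0,0,0,0],[0,-0.06,0,0,0,0],[0,-0.06,0,0,0,0],[0,-0.06,0,0,0,0],[0,-0.06,0,0,0,0],[0,-0.06,0,0,0,0],[0,-0.06,0,0,0,0]]'
python3 - <<'E'
from h import *
delta([.5626,-.1419,.068],13)
p,d=imaging.capture("top"); cv2.imwrite("pics/top1.png",p[:,:,::-1])
p,d=imaging.capture("side"); cv2.imwrite("pics/side1.png",p[:,:,::-1])
E
```

```text
time: 4.32
eef_pos: [0.5564, -0.2183, 0.1164]
ee_rot: [0.554, -0.44, 0.439, -0.554]
wrist_force: [-1.1, 0.7, 0.3]
gripper_width: 0.0009
d [-0.0729  0.0484  0.0235] rot [ 0.07  0.22 -0.04]
```

View pics/side1.png

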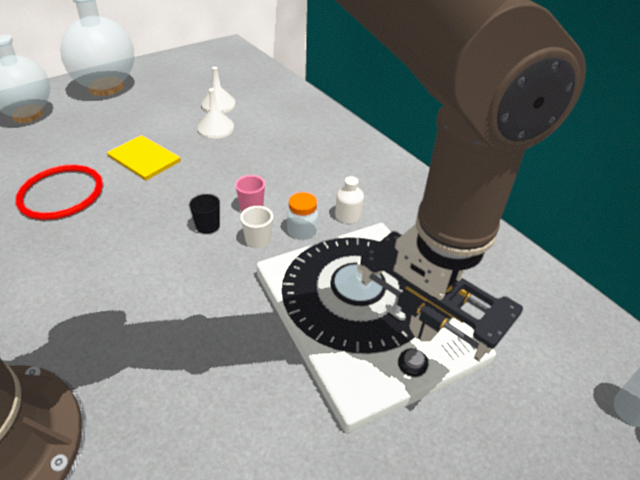

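The side view shows the button clear and up at (413,360), and the vial cap still at about (365,268), partly behind the gripper. Next I lower the finger beside the pin.

```bash
python3 -m jog '[[-0.02,0,0.006,0,0,0],[-0.04,0,0.012,0,0,0],[-0.06,0,0.02,0,0,0],[-0.073,0,0.0235,0,0,0],[-0.073,0,0.0235,0,0,0],[-0.073,0.015,0.0235,0,0,0],[-0.073,0.03,0.0235,0,0,0],[-0.073,0.048,0.0235,0,0,0],[-0.073,0.048,0.0235,0,0,0],[-0.073,0.048,0.0235,0,0,0]]'; python3 -c "
from h import *
a=np.radians
C=np.array([.5763,-.0587])
def tgt(th,gap=.0155): # finger centre behind pin at angle th
    p=C+.078*np.array([np.cos(a(th)),np.sin(a(th))]); return p-gap*np.array([-np.sin(a(th)),np.cos(a(th))])
s=sensors.read_state();print(s['eef_pos'])
for th in(-77,-70,-60,-50,-40,-30): print(th,end=' ');delta([*tgt(th),.068],th+90)
"
```

```text
time: 5.25
eef_pos: [0.5622, -0.1429, 0.0687]
ee_rot: [0.555, -0.44, 0.439, -0.553]
wrist_force: [0.3, 0.2, -0.1]
gripper_width: 0.0005
[ 0.56222728 -0.14285886  0.06865426]
-77 d [-0.0008  0.0006  0.0171] rot [ 0.13  0.17 -0.02]
-70 d [0.0005 0.0006 0.0268] rot [ 0.13 -6.83 -0.02]
-60 d [0.0004 0.0006 0.0406] rot [  0.12 -16.83  -0.03]
-50 d [-0.0021  0.0005  0.0543] rot [  0.12 -26.83  -0.05]
-40 d [-0.007   0.0005  0.0672] rot [  0.12 -36.83  -0.06]
-30 d [-0.0141  0.0005  0.0792] rot [  0.11 -46.83  -0.07]
```

```bash
python3 -m jog '[[0,0,0.007,0,0,0],[0,0,0.012,0,0,0],[0,0,0.016,0,0,0],[0,0,0.019,0,-1.5,0],[0,0,0.023,0,-4,0],[0,0,0.027,0,-7,0],[0.0005,0,0.031,0,-10,0],[0.0005,0,0.035,0,-13,0],[0.0005,0,0.038,0,-15,0],[0.0005,0,0.0405,0,-17,0]]'
cat >> h.py <<'E'
a=np.radians
C=np.array([.5763,-.0587])
def tgt(th,gap=.0155):
    p=C+.078*np.array([np.cos(a(th)),np.sin(a(th))]); return p-gap*np.array([-np.sin(a(th)),np.cos(a(th))])
E
python3 -c "
from h import *
for th in(-60,-55,-50,-45,-40,-35,-30): print(th,end=' ');delta([*tgt(th),.068],th+90)
p,d=imaging.capture('top'); cv2.imwrite('pics/top2.png',p[:,:,::-1])
"
```

```text
time: 6.08
eef_pos: [0.6031, -0.1332, 0.0696]
ee_rot: [0.614, -0.351, 0.351, -0.614]
wrist_force: [-1.6, 0.4, 0.5]
gripper_width: 0.0005
-60 d [ 0.0001  0.0016 -0.0014] rot [0.   0.41 0.01]
-55 d [0.0012 0.0016 0.0054] rot [ 0.   -4.59  0.01]
-50 d [0.0017 0.0016 0.0123] rot [ 0.   -9.59  0.01]
-45 d [0.0016 0.0016 0.0193] rot [ 0.000e+00 -1.459e+01  1.000e-02]
-40 d [0.0009 0.0016 0.0262] rot [ 0.000e+00 -1.959e+01  1.000e-02]
-35 d [-0.0004  0.0016  0.033 ] rot [ 0.000e+00 -2.459e+01  1.000e-02]
-30 d [-0.0023  0.0016  0.0397] rot [ 0.000e+00 -2.959e+01  1.000e-02]
```

View pics/top2.png

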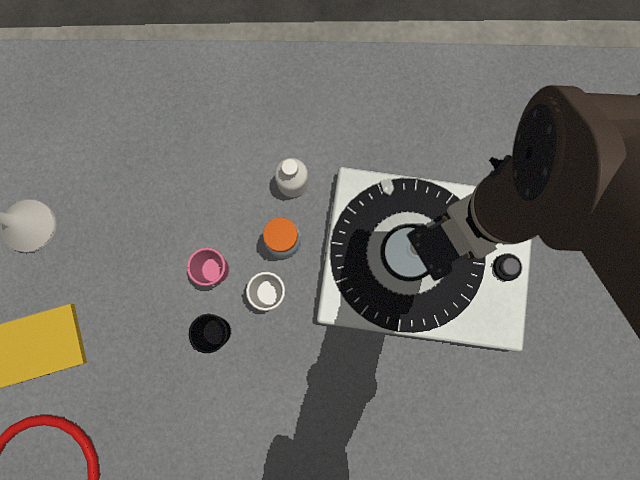

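The arm hides the pin, but the 1.6 N reading fits contact with it. The clip at (388,186), bottle, jar and cup are where they were.

```bash
python3 -m jog '[[0,0,0.003,0,-1.5,0],[0.001,0.001,0.006,0,-4,0],[0.001,0.001,0.009,0,-7,0],[0.0015,0.001,0.0123,0,-9.5,0],[0.0015,0.001,0.0165,0,-12.5,0],[0.0015,0.001,0.021,0,-15.5,0],[0.001,0.001,0.0255,0,-19,0],[0,0.001,0.03,0,-22.5,0],[-0.001,0.001,0.035,0,-26,0],[-0.0023,0.001,0.0397,0,-29.5,0]]';
python3 -c "
from h import *
for th in(-30,-20,-15,-10,-5,0,5): print(th,end=' ');delta([*tgt(th),.068],th+90)
"
```

```text
time: 6.97
eef_pos: [0.6361, -0.1116, 0.0684]
ee_rot: [0.683, -0.183, 0.184, -0.683]
wrist_force: [-1.1, -1.4, -0.9]
gripper_width: 0.0003
-30 d [-0.0002  0.0004  0.0004] rot [ 0.03 -0.09  0.03]
-20 d [0.0013 0.0004 0.0142] rot [  0.03 -10.09   0.02]
-15 d [0.0011 0.0004 0.0211] rot [  0.04 -15.09   0.02]
-10 d [0.0003 0.0004 0.028 ] rot [ 4.000e-02 -2.009e+01  2.000e-02]
-5 d [-0.001   0.0004  0.0348] rot [ 4.000e-02 -2.509e+01  2.000e-02]
0 d [-0.003   0.0003  0.0414] rot [ 4.000e-02 -3.009e+01  2.000e-02]
5 d [-0.0055  0.0003  0.0479] rot [ 4.000e-02 -3.509e+01  2.000e-02]
```

```bash
python3 -m jog '[[0,0,0.003,0,-2,0],[0.0005,0,0.007,0,-5,0],[0.001,0,0.0105,0,-7.5,0],[0.0013,0,0.0142,0,-10,0],[0.001,0,0.0185,0,-13,0],[0.001,0,0.0225,0,-16,0],[0.0005,0,0.0265,0,-19,0],[0,0,0.031,0,-22,0],[-0.001,0,0.0348,0,-25,0],[-0.003,0,0.0414,0,-30,0]]';
python3 -c "
from h import *
for th in(0,5,10,15): print(th,end=' ');delta([*tgt(th),.068],th+90)
ims=[cv2.cvtColor(imaging.capture(n)[0],cv2.COLOR_RGB2BGR) for n in('top','side')]
t=cv2.resize(ims[0][160:300,330:480],None,fx=2.6,fy=2.6,interpolation=2);s=cv2.resize(ims[1][220:360,290:440],None,fx=2.6,fy=2.6,interpolation=2)
cv2.imwrite('pics/c3.png',np.hstack([t,s]))
"
```

```text
time: 7.8
eef_pos: [0.6548, -0.075, 0.0685]
ee_rot: [0.708, -0.001, 0.002, -0.707]
wrist_force: [1.3, -1.4, -1.2]
gripper_width: 0.0007
0 d [-0.0005  0.0005  0.0008] rot [ 0.07 -0.24  0.08]
5 d [0.0005 0.0005 0.0076] rot [ 0.07 -5.24  0.07]
10 d [0.0009 0.0005 0.0146] rot [  0.07 -10.24   0.07]
15 d [0.0008 0.0005 0.0215] rot [  0.08 -15.24   0.07]
```

View pics/c3.png

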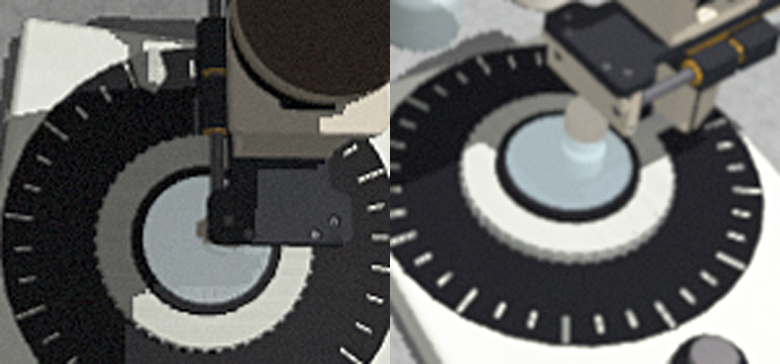

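```bash
python3 -m jog '[[0,0,0.0008,0,-0.5,0],[0,0,0.0025,0,-2,0],[0,0,0.005,0,-3.5,0],[0.0005,0,0.0075,0,-5,0],[0.0005,0,0.01,0,-7,0],[0.0007,0,0.012,0,-8.5,0],[0.0009,0,0.0146,0,-10.2,0],[0.0009,0,0.016,0,-11.2,0],[0.0009,0,0.017,0,-12,0],[0.0009,0,0.0175,0,-12.3,0]]'
python3 - <<'E'
from h import *
for n in("top","side"):
    g=cv2.imread(f"pics/{n}0.png",0).astype(np.float32)
    for r in(.1,.102,.104,.106,.108,.110):
        th=np.arange(5,32,.5); P=np.c_[C[0]+r*np.cos(a(th)),C[1]+r*np.sin(a(th)),0*th+.045]
        uv=proj(n,P).astype(np.float32); v=cv2.remap(g,uv[:,:1],uv[:,1:],1).ravel()
        w=np.clip(v-60,0,None); m=v>90
        print(n,r,th[m][[0,-1]] if m.any() else None,"cen",round(float((w*th).sum()/max(w.sum(),1e-6)),2))
for th in(12,12.5,13):delta([*tgt(th),.068],th+90)
E
```

```text
time: 8.73
eef_pos: [0.6551, -0.0562, 0.0683]
ee_rot: [-0.703, -0.075, 0.074, 0.703]
wrist_force: [1.6, -1.1, 0.3]
gripper_width: 0.0001
top 0.1 None cen 17.57
top 0.102 [16.5 19. ] cen 17.5
top 0.104 [15.5 19.5] cen 17.45
top 0.106 [14.  20.5] cen 17.29
top 0.108 [13.  24.5] cen 18.03
top 0.11 [13.  24.5] cen 17.9
side 0.1 [11.5 31.5] cen 17.44
side 0.102 [10.5 31.5] cen 17.69
side 0.104 [10.5 31.5] cen 17.56
side 0.106 [10.5 31.5] cen 17.38
side 0.108 [11.  31.5] cen 17.41
side 0.11 [11.5 23. ] cen 17.55
d [ 0.0004  0.0003 -0.0016] rot [-0.    0.09  0.01]
d [ 0.0005  0.0003 -0.0009] rot [-0.   -0.41  0.01]
d [ 0.0007  0.0003 -0.0002] rot [-0.   -0.91  0.01]
```

```bash
python3 -m jog '[[0,0,0.001,0,-1,0],[0,0,0.0025,0,-2,0],[0,0,0.0035,0,-3,0],[0,0,0.0035,0,-3,0],[0,0,0.0035,0,-3,0],[0,0,-0.005,0,-3,0],[0,0,-0.02,0,-3,0],[0,0,-0.035,0,-3,0],[0,-0.02,-0.04,0,-3,0],[0,-0.06,-0.04,0,-3,0]]'; python3 -c "
from h import *
delta([.45,-.36,.16],60)"
```

```text
time: 9.57
eef_pos: [0.6602, -0.101, 0.1235]
ee_rot: [0.701, 0.087, -0.094, -0.701]
wrist_force: [0.0, 0.4, -0.5]
gripper_width: 0.0005
d [-0.2695 -0.0341 -0.1969] rot [ 0.16 44.74 -0.54]
```

```bash
python3 -m jog '[[0,-0.02,-0.03,0,0,0],[-0.02,-0.03,-0.06,0,4,0],[-0.05,-0.035,-0.09,0,8,0],[-0.08,-0.035,-0.11,0,12,0],[-0.11,-0.035,-0.13,0,16,0],[-0.14,-0.035,-0.15,0,20,0],[-0.17,-0.035,-0.165,0,24,0],[-0.2,-0.035,-0.18,0,30,0],[-0.23,-0.035,-0.19,0,36,0],[-0.26,-0.035,-0.2,0,42,0]]'
cat > look.py <<'E'
from h import *
import sys
k=sys.argv[1]; o=[]
for n,(x,y) in(('top',(330,160)),('side',(290,220))):
    im=cv2.cvtColor(imaging.capture(n)[0],cv2.COLOR_RGB2BGR); cv2.imwrite(f'pics/{n}{k}.png',im)
    o.append(cv2.resize(im[y:y+140,x:x+150],None,fx=2.6,fy=2.6,interpolation=2))
    g=cv2.cvtColor(im,cv2.COLOR_BGR2GRAY).astype(np.float32)
    for r,z in((.07,.047),(.085,.047),(.09,.047),(.094,.047),(.102,.045),(.104,.045),(.106,.045)):
        th=np.arange(0,32,.5); P=np.c_[C[0]+r*np.cos(a(th)),C[1]+r*np.sin(a(th)),0*th+z]
        uv=proj(n,P).astype(np.float32); v=cv2.remap(g,uv[:,:1],uv[:,1:],1).ravel()
        w=np.clip(v-60,0,None); m=v>80
        print(n,r,th[m][[0,-1]] if m.any() else None,"cen",round(float((w*th).sum()/max(w.sum(),1e-6)),2))
cv2.imwrite(f'pics/c{k}.png',np.hstack(o))
E
python3 look.py 4
```

```text
time: 10.4
eef_pos: [0.4616, -0.3592, 0.1632]
ee_rot: [0.687, -0.168, 0.168, -0.687]
wrist_force: [0.3, 0.3, -0.0]
gripper_width: 0.0005
top 0.07 [13.  21.5] cen 17.42
top 0.085 [ 7.5 20.5] cen 12.27
top 0.09 [ 7.  20.5] cen 13.89
top 0.094 [ 8.5 19. ] cen 14.34
top 0.102 [16. 19.] cen 17.54
top 0.104 [15. 20.] cen 17.47
top 0.106 [ 3.5 20.5] cen 15.94
side 0.07 [11.5 25. ] cen 18.29
side 0.085 [12.5 24.5] cen 17.79
side 0.09 [13.5 25.5] cen 18.55
side 0.094 [12.5 26.5] cen 19.07
side 0.102 [ 0.  31.5] cen 16.02
side 0.104 [ 0.  31.5] cen 16.19
side 0.106 [ 0.  31.5] cen 16.48
```

View pics/c4.png

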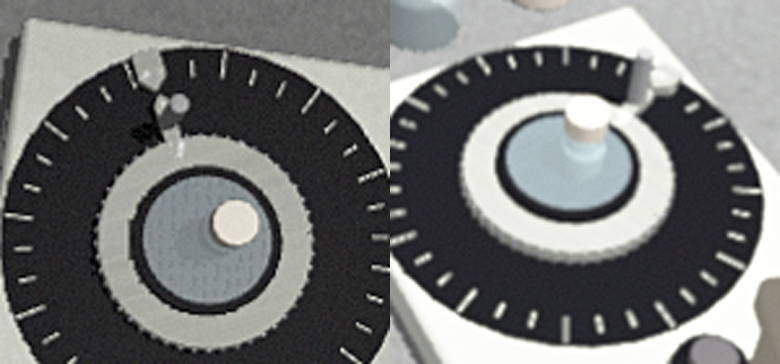

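The lever is nearly in line: in the left panel the nose is near (163,95), the clip tip near (150,85) and the pin top near (179,102). I'll measure this at higher zoom.

Run:
```python
from h import *
def show(n,p):
    d=p[:2]-C; print(n,"r",np.hypot(*d).round(4),"ang",np.degrees(np.arctan2(d[1],d[0])).round(1))
show("pin top",plane("top",[(398.5,199)],.092)[0]);show("pin side",plane("side",[(388.1,240)],.092)[0])
t=cv2.imread("pics/top4.png"); s=cv2.imread("pics/side4.png")
z=cv2.resize(t[172:225,375:415],None,fx=10,fy=10,interpolation=cv2.INTER_CUBIC)
y=cv2.resize(s[232:276,374:414],None,fx=10,fy=10,interpolation=cv2.INTER_CUBIC)
y=cv2.convertScaleAbs(y,alpha=1.0); z=cv2.convertScaleAbs(z,alpha=1.4)
out=np.zeros((530,800,3),np.uint8); out[:530,:400]=z; out[:440,400:]=y
for r in(.097,):
  for th in(15,17.4,20):
    P=[C[0]+r*np.cos(a(th)),C[1]+r*np.sin(a(th)),.044]
    print(th,(proj("top",P)[0]-[375,172])*10+5,(proj("side",P)[0]-[374,232])*10+[405,5])
cv2.imwrite("pics/z5.png",out)
```

```text
pin top r 0.08 ang 17.4
pin side r 0.0787 ang 17.6
15 [182.97109707 242.83494378] [587.30889982 241.94907972]
17.4 [159.00962202 249.33309275] [567.8989427  231.01855546]
20 [133.40113225 257.48282845] [546.37029113 219.81613149]
```

View pics/z5.png

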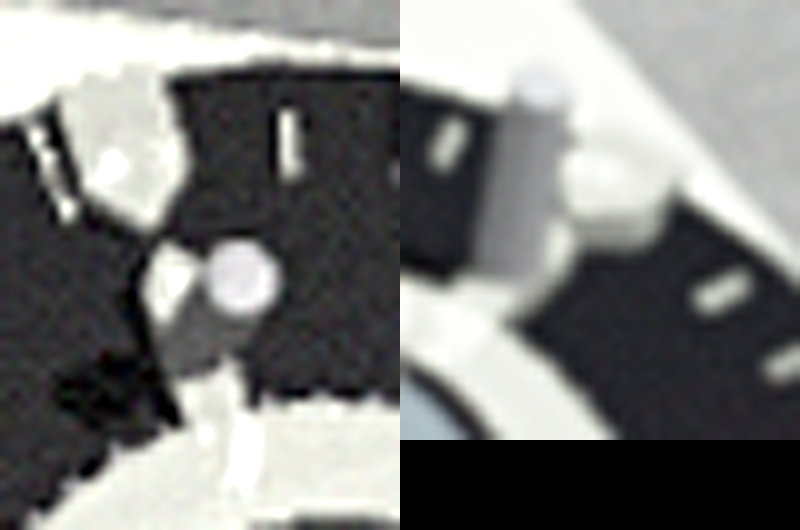

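Three independent cues put the lever about 0.8° short: the zoom, with nose apex near (165,243) and clip axis near (155,243), the pin-top position corrected for the axis offset, and the finger position. I'll go back for a small push of about 1.1 mm.

Run:
```python
from h import *
z=np.array([np.cos(a(105.2)),np.sin(a(105.2))])
prev=np.array([.6551,-.0562])+.0035*np.array([np.cos(a(102.1)),np.sin(a(102.1))])
print("prev",prev,[(th,((tgt(th)-prev)@z).round(5)) for th in(15.5,16,16.5)])
delta([*(prev-.04*z),.13],105.2)
```

```text
prev [ 0.65436634 -0.05277776] [(15.5, np.float64(-0.00034)), (16, np.float64(0.00034)), (16.5, np.float64(0.00103))]
d [0.0569 0.0315 0.3367] rot [  0.18 -42.97  -0.22]
```

```bash
python3 -m jog '[[0.006,0,0.036,0,-4,0],[0.012,0,0.072,0,-8,0],[0.018,0,0.108,0,-13,0],[0.024,0,0.144,0,-18,0],[0.03,0,0.18,0,-23,0],[0.036,0,0.216,0,-28,0],[0.042,0,0.252,0,-33,0],[0.048,0.01,0.288,0,-38,0],[0.054,0.02,0.32,0,-43,0],[0.057,0.03,0.337,0,-43,0]]'; python3 -c "
from h import *
delta([.6649,-.0914,.0683],105.2)"
```

```text
time: 11.33
eef_pos: [0.6701, -0.0785, 0.1329]
ee_rot: [-0.699, -0.102, 0.101, 0.7]
wrist_force: [-0.0, 0.3, 0.1]
gripper_width: 0.0005
d [-0.0088  0.0646 -0.011 ] rot [-0.1   1.3   0.11]
```

```bash
python3 -m jog '[[0,0,0,0,0,0],[0,0,0,0,0,0],[0,0,0,0,0,0],[0,0,0,0,0,0],[0,0,0,0,0,0],[0,0,0,0,0,0],[0,0,0,0,0,0],[0,0,0,0,0,0],[0,0,0,0,0,0],[0,0,0,0,0,0]]'; python3 -c "
from h import *
delta([.6649,-.0914,.0683],105.2)"
```

```text
time: 12.17
eef_pos: [0.6678, -0.0817, 0.1333]
ee_rot: [0.7, 0.099, -0.098, -0.7]
wrist_force: [-0.5, 0.5, 0.6]
gripper_width: 0.0004
d [-0.0055  0.065  -0.0085] rot [0.01 0.82 0.01]
```

```bash
python3 -m jog '[[-0.005,0,-0.01,0,0.8,0],[-0.0055,0,-0.0125,0,0.8,0],[-0.0055,0,-0.0125,0,0.8,0],[-0.0055,0.015,-0.0125,0,0.8,0],[-0.0055,0.03,-0.0125,0,0.8,0],[-0.0055,0.045,-0.0125,0,0.8,0],[-0.0055,0.06,-0.0125,0,0.8,0],[-0.0055,0.065,-0.0125,0,0.8,0],[-0.0055,0.065,-0.0125,0,0.8,0],[-0.0055,0.065,-0.0125,0,0.8,0]]'; python3 -c "
from h import *
delta([.6544,-.0528,.0683],105.2)"
```

```text
time: 13.0
eef_pos: [0.6662, -0.0952, 0.0686]
ee_rot: [-0.701, -0.094, 0.094, 0.701]
wrist_force: [-0.4, -0.5, 0.5]
gripper_width: 0.0006
d [-0.0002  0.0003  0.044 ] rot [-0.01  0.01  0.01]
```

Approach slowly to find contact by force.

```bash
python3 -m jog '[[0,0,0.01,0,0,0],[0,0,0.02,0,0,0],[0,0,0.03,0,0,0],[0,0,0.037,0,0,0],[0,0,0.041,0,0,0],[0,0,0.043,0,0,0],[0,0,0.0435,0,0,0],[0,0,0.0435,0,0,0],[0,0,0.0435,0,0,0],[0,0,0.0435,0,0,0]]'; python3 -c "
from h import *
delta([.6544,-.0528,.0683],105.2)"
```

```text
time: 13.83
eef_pos: [0.6546, -0.0538, 0.0681]
ee_rot: [0.701, 0.093, -0.093, -0.701]
wrist_force: [-0.7, 0.6, 0.0]
gripper_width: 0.0005
d [ 0.0001 -0.0002  0.001 ] rot [ 0.01 -0.02 -0.01]
```

```bash
python3 -m jog '[[0,0,0.0003,0,0,0],[0,0,0.0006,0,0,0],[0,0,0.001,0,0,0],[0,0,0.001,0,0,0],[0,0,0.001,0,0,0],[0,0,0.001,0,0,0],[0,0,0.001,0,0,0],[0,0,0.001,0,0,0],[0,0,0.001,0,0,0],[0,0,0.001,0,0,0]]'
```

```text
time: 14.67
eef_pos: [0.6543, -0.0525, 0.0682]
ee_rot: [0.701, 0.094, -0.094, -0.701]
wrist_force: [0.2, -1.5, -1.1]
gripper_width: 0.0001
```

```bash
python3 -m jog '[[0,0,0.0003,0,0,0],[0,0,0.0006,0,0,0],[0,0,0.0009,0,0,0],[0,0,0.001,0,0,0],[0,0,0.001,0,0,0],[0,0,-0.008,0,0,0],[0,0,-0.02,0,0,0],[0,0,-0.035,0,0,0],[0,-0.02,-0.04,0,0,0],[0,-0.06,-0.04,0,0,0]]';  python3 -m jog '[[0,-0.02,-0.03,0,0,0],[-0.02,-0.03,-0.06,0,4,0],[-0.05,-0.035,-0.09,0,8,0],[-0.08,-0.035,-0.11,0,12,0],[-0.11,-0.035,-0.13,0,16,0],[-0.14,-0.035,-0.15,0,20,0],[-0.17,-0.035,-0.165,0,24,0],[-0.2,-0.035,-0.18,0,30,0],[-0.23,-0.035,-0.19,0,36,0],[-0.26,-0.035,-0.2,0,42,0]]'
python3 - <<'E'
from h import *
def show(n,p):
    d=p[:2]-C; print(n,"r",np.hypot(*d).round(4),"ang",np.degrees(np.arctan2(d[1],d[0])).round(1))
o=[]
for n,(x,y),h,old in(("top",(375,172),53,"top4"),("side",(374,232),53,"side4")):
    im=cv2.cvtColor(imaging.capture(n)[0],cv2.COLOR_RGB2BGR); cv2.imwrite(f"pics/{n}6.png",im)
    o.append(cv2.resize(im[y:y+h,x:x+40],None,fx=10,fy=10,interpolation=cv2.INTER_CUBIC))
    # pin-top highlight centroid, before and after
    for k in(cv2.imread(f"pics/{old}.png"),im):
        u,v=(398.5,199) if n=="top" else (388.1,240)
        b=k[int(v)-4:int(v)+5,int(u)-5:int(u)+5].astype(int); w=np.clip(b.min(2)-110,0,None) if n=="top" else (b.min(2)>0)*1
        ys,xs=np.mgrid[:b.shape[0],:b.shape[1]]
        if n=="top": q=((w*xs).sum()/w.sum()+int(u)-5,(w*ys).sum()/w.sum()+int(v)-4); show(n+str(np.round(q,2)),plane(n,[q],.092)[0])
o[0]=cv2.convertScaleAbs(o[0],alpha=1.4)
cv2.imwrite("pics/z6.png",np.hstack(o))
E
```

```text
time: 15.5
eef_pos: [0.662, -0.0958, 0.1237]
ee_rot: [0.701, 0.089, -0.095, -0.701]
wrist_force: [-0.3, -0.1, 0.7]
gripper_width: 0.0001
time: 16.33
eef_pos: [0.4644, -0.355, 0.1634]
ee_rot: [0.687, -0.166, 0.167, -0.687]
wrist_force: [0.6, -0.3, 0.9]
gripper_width: 0.0004
top[398.01 199.38] r 0.0797 ang 18.0
top[397.7  199.77] r 0.0793 ang 18.5
```

View pics/z6.png

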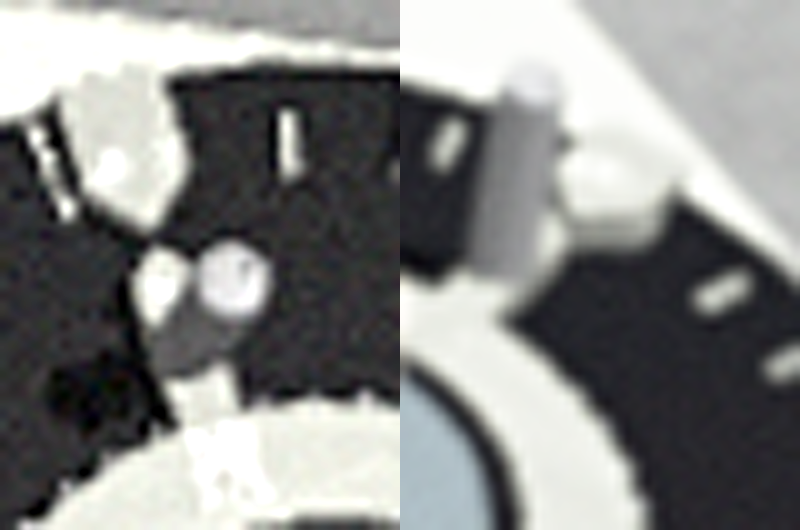

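The pin and nose have moved about 8–10 zoom pixels. The nose apex is near (157,246) and the clip axis near (155–156,246), so they line up to about 0.3°. One last check is that nothing else moved; then I hand in.

```bash
python3 - <<'E'
from h import *
from bench import arm
b=[cv2.imread(f"pics/top{k}.png",0) for k in(0,6)]
for n,(x,y,w,h) in dict(vial=(411,236,20,20),bottle=(272,155,40,46),jar=(260,216,42,46),cup=(243,270,44,46),clip=(378,176,20,17),lamp=(492,252,32,30)).items():
    t=b[0][y:y+h,x:x+w]; r=cv2.matchTemplate(b[1][y-6:y+h+6,x-6:x+w+6],t,cv2.TM_CCOEFF_NORMED); _,s,_,l=cv2.minMaxLoc(r); print(n,"shift px",(l[0]-6,l[1]-6),round(s,3))
s=sensors.read_state(); print(s["time"],s["wrist_force"],np.abs(s["joint_velocities"]).max())
E
python3 -m jog '[[0,0,0,0,0,0],[0,0,0,0,0,0],[0,0,0,0,0,0],[0,0,0,0,0,0],[0,0,0,0,0,0],[0,0,0,0,0,0],[0,0,0,0,0,0],[0,0,0,0,0,0],[0,0,0,0,0,0],[0,0,0,0,0,0]]'
```

```text
vial shift px (0, 0) 0.998
bottle shift px (0, 0) 0.997
jar shift px (0, 0) 0.988
cup shift px (0, 0) 0.998
clip shift px (0, 0) 0.998
lamp shift px (0, 0) 0.998
16.4333 [ 0.30871321 -0.08842437  0.47346067] 0.07746207838729698
time: 17.27
eef_pos: [0.4664, -0.352, 0.1632]
ee_rot: [0.688, -0.164, 0.164, -0.688]
wrist_force: [-0.5, 0.9, 0.6]
gripper_width: 0.0006
```

```bash
python3 -c "
from bench import arm
print(arm.close_job())"
```

```text
the job is handed in; nothing more can be done
None
```

The strain viewer is set and the job is handed in at about 17 s on the robot's clock; no verdict was reported.

- **Lamp button:** I pressed it to its hard stop, with the force rising to 20.6 N. After I released it, the pictures showed it back up.
- **Ring:** I pushed it about 94° counter-clockwise with the closed fingertips against the pin, at about 2 N. I backed off to look and found it roughly 0.8° short, so I added a push of about 1 mm and withdrew.

**Last checks**
- **Alignment:** in the zoomed top view the lever's nose lines up with the clip's axis to about 0.3°.
- **Disagreement:** the raw pin-top estimate reads 18.5° against 17.4–17.5° for the clip. I put this down to the calibration and axis offset I had seen earlier. The pin partly hides the nose from the top camera, so I would only trust the alignment to about 0.5–1°.
- **Everything else:** the vial, bottle, jar, cup and clip showed no shift in the top view. The arm was clear of everything, with no contact force.

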